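# Restock the spice rack and pin its gate shut

## Task

Put the yellow-capped spice jar that was left out back into the free space of the small rack, standing upright beside the brown dropper bottle already there, then swing the rack's gate fully shut and lock it by dropping the red-headed pin from its wooden block fully home through the aligned knuckles of gate and rack. Do not tip anything over, and leave the blue-capped bottle, the glass and the shaker where they stand.

Things in the scene. Friction and masses are not known exactly. Their poses are not given: they have to be found in the camera images.
- rack: Low pale wood spice trough with steel knuckles at the front corners, fixed. Origin: centre of its underside on the worktop; y along its length (left at yaw 0), -x its open front with the gate. Floor 6 mm thick. Inside, no divider: y -67 to 67 mm, x -36 (shut gate) to 28 mm (back wall). Walls 5 mm thick, up to z = 52 mm, steel posts at the front corners to 58 mm.
- clevis (a point): Centre of the upper rack knuckle's top mouth, left front corner, rack frame (-40, 83, 58) mm, axes as the rack. Two fixed steel knuckles (outer diameter 26 mm, z 18 to 30 and 46 to 58 mm) with a vertical 13 mm bore; the gate's eye (z 31 to 45 mm, outer 25 mm, same bore) comes between them when shut. The pin goes down through all three.
- gate_hinge (a point): Point on the gate's vertical hinge axis, at the rack's right front corner, in the rack frame at (-40, -83, 58) mm.
- gate (a joint): Gate angle, rad: 0 = shut against its stop, bores aligned; grows as it swings out to the rack's -x side (max 1.3). At angle a it runs from the hinge along (-sin a, cos a) in the rack's x, y. Slight friction: stays where left, under 1 N moves its end. Steel bar 8 mm thick, z 30 to 44 mm, 166 mm from hinge axis to eye centre.
- gate_handle (a point): Black upright knob on top of the gate bar, 15 mm in diameter, z 44 to 75 mm, 110 mm from the hinge axis; this point is on its axis at z = 65 mm. The point turns with the gate.
- jar_in: Brown dropper bottle with a black top, 34 mm diameter, 102 mm high, already in the rack, anywhere along its length; beside it there is always room for the jar on its wider side. Origin at the centre of its underside, z up.
- jar_out: Spice jar with a yellow cap, 42 mm diameter, 96 mm high, 110 g, on the worktop before the rack in the way of the gate. Origin at the centre of its underside, z up. May be gripped by its cap (top 25 mm) or body. A wall at y = 0.29 m, an upper shelf (x over 0.61 m, z over 0.44 m) and the microwave front (x over 0.50 m, y under -0.14 m, 0.36 m high) hem in the work.
- pin: Steel pin with red round head, 50 g. Origin at the lower tip, z up along it. Shank 10 mm diameter, 45 mm long, last 10 mm taper to 4 mm; collar 22 mm diameter, z 45 to 50 mm; head 18 mm diameter, z 50 to 90 mm. Stands upright in the pin block, collar on its top (tip 30 mm over the worktop). Home in the rack the collar rests on the upper knuckle, tip 13 mm over the worktop.
- pin_block: Dark wooden block 46 x 46 x 75 mm high, fixed on the worktop, with a 13 mm bore in its top that holds the pin. Origin at the centre of its underside.
- bottle: White bottle with a blue cap, 48 mm diameter, 84 mm high, a bystander close behind the rack. Origin at the centre of its underside.
- glass: Clear drinking glass, 48 mm diameter, 62 mm high, a bystander on one side of the pin block. Origin at the centre of its underside.
- shaker: Square glass shaker with a red cap, 52 x 52 x 88 mm high, a bystander on the other side of the pin block. Origin at the centre of its underside.
Things that resemble listed ones, but are neither listed nor needed, are in the scene too. Leave any purple look-alike of the jar_in alone.

How it is judged:
On the way, in this order (a step that is already met when the one before it is completed fails the run):
1. the yellow-capped jar stands upright in the rack (y of jar_out in the frame of rack between -0.056 and 0.056 m and height (world z) of jar_out below 0.012 m and angle between jar_out's own z axis and vertical below 0.12 rad and linear speed of jar_out below 0.02 m/s and x of jar_out in the frame of rack between -0.022 and 0.014 m), for 0.2 s.
2. then the gate is swung shut (value of joint gate below 0.03 rad), for 0.2 s.
At the end, for the whole second after the job is handed in: Jar and dropper bottle stand upright (0.12 rad) at rest on the rack's floor inside its walls; the gate is shut (under 0.03 rad); the pin is through all three knuckles, upright (0.1 rad), within 6 mm of the bore axis, its tip at least 41 mm below the upper knuckle's top, at rest (all of step 1 and x of jar_in in the frame of rack between -0.022 and 0.014 m and y of jar_in in the frame of rack between -0.056 and 0.056 m and height (world z) of jar_in below 0.012 m and angle between jar_in's own z axis and vertical below 0.12 rad and linear speed of each of jar_in, pin below 0.02 m/s and value of joint gate below 0.03 rad and horizontal distance between pin and clevis below 0.006 m and z of pin in the frame of clevis between -0.05 and -0.041 m and angle between pin's own z axis and vertical below 0.1 rad); the robot touches nothing.
It fails at once if the blue-capped bottle is shoved more than 25 mm or tipped (distance of bottle from where it was at the start of the episode above 0.025 m or angle between bottle's own z axis and vertical above 0.4 rad).
It fails at once if the drinking glass is shoved more than 25 mm or tipped (distance of glass from where it was at the start of the episode above 0.025 m or angle between glass's own z axis and vertical above 0.4 rad).
It fails at once if the red-capped shaker is shoved more than 25 mm or tipped (distance of shaker from where it was at the start of the episode above 0.025 m or angle between shaker's own z axis and vertical above 0.4 rad).
It fails at once if the brown dropper bottle is tipped over (angle between jar_in's own z axis and vertical above 0.9 rad).
It fails at once if the yellow-capped jar is tipped over (angle between jar_out's own z axis and vertical above 0.9 rad).
It also fails if it takes over 70 s, if anything falls off the work surface, if the arm or the gripper's body presses on something with over 40 N, if the wrist force passes 120 N, or if a joint passes its speed limit or range.

## Robot

A 6-joint arm with a two-finger parallel gripper is mounted at the origin on a cart in front of the work surface, level with it; the furniture and walls round the work are solid. World frame = base frame: x ahead of the robot, y to its left, z up, the work surface at z = 0. Lengths are in m, angles in rad, forces in N, time in s.
With the tool pointing down it reaches from about 0.4 to 0.925 m from the base axis. Payload 12.5 kg.
Tool frame: the origin (TCP) lies at the very end of the fingers, on their centre line; the grasp point (between the pads) lies 19 mm behind it (hold_point_z is the y of the grasp point in the tool frame, in m); y points along the fingers, z is the direction in which the jaws open and shut, and the axes are right-handed (so a half turn about y gives the same grasp; the last joint's range is limited). The gripper opens to 95 mm and grips with 3 to 60 N. Pads are 20 mm wide; open, the fingers measure 119 mm over their backs; the gripper's body (75 mm by 180 mm) begins 59 mm behind the grasp point.
Start: joints at [-1.311, 0.491, 1.559, -0, 1.092, -0.106], TCP at [0.224, -0.584, 0.215] pointing down, gripper open.
Joint ranges: [-3.1, 3.1], [-0.84, 2.19], [0.05, 2.79], [-1.13, 4.28], [0.06, 2.93], [-2.69, 2.69]. Speed limits (rad/s): [2.22, 2.22, 2.79, 3.14, 3.14, 3.14].

## Interface

Orientations are given as a 3x3 rotation matrix whose columns are the frame's x, y, z axes.
In Python, from plant import * gives the robot as it stands.
- The arm moves only by the tool move_arm, never from a script. Its argument "motion" is a list of rows, each a list of 7 numbers: the finger opening in cm, from 0 to 9.51, then the shift along the tool's x, y, z in cm, then the turn, a rotation vector about the tool's x, y, z in degrees. In form: [[fingers, x, y, z, rx, ry, rz], ...]. A call has exactly 5 rows; each row is the pose to reach, as a shift and turn from the pose measured when the call began, along the tool's axes at that moment; what a row does not reach only later rows make up. A row lasts 1/8 s, in which the tool goes at most 62.5 mm and 10.7 degrees, less where a joint would pass 70% of its speed; a pose out of reach is approached as far as the arm can. A call with a gripper value outside its range is refused whole. The fingers move at their own pace and stop on an object; "newtons" is the grip in N (left out, the last holds). Time passes only in rows, so rows that repeat a pose let the fingers close, or fill a call up. It gives the time, the measured TCP pose, the force and the opening at its end, in the units of the state.
- observe(): the state, without advancing time (a new reading comes with each control period).
- capture(name): name is "scene" or "top"; returns a dict with "pixels" (400x640x3 uint8, red, green, blue), "vfov" (degrees; the focal length in pixels is half the picture's height over the tangent of half this angle, whatever the lens; pixels are square), "cx", "cy" (the principal point, pixels), "pose" (4x4, takes a point from camera to world coordinates). Camera axes: x right, y down, z forward; pixel columns grow to the right and rows downward; lengths in m; the calibration is good to about 2 mm. A picture is of the moment at which its call begins. There is no depth.
- sign_off(): hands the job in, once; it reports no verdict.
Trained networks look in a picture, given as the dict that the camera call returned (one of the last four; its "shot" number tells which), for a name from the list of things; names that differ only in an ending like _2 or _b are one class to them, and where a whole thing is asked for, a point or a joint stands for the part that bears it (a point fixed in the world has none). Each returns a list of dicts, best first, with "conf" (0 to 1); they miss things now and then, are a little off and sometimes report something else, mostly with a low value. They report only what shows in the picture. A call takes as long as a camera call. They do not tell look-alikes from the thing itself.
- trace(label, picture): "region" (400x640 bool, what is visible of it) and "extent" ([centre column, centre row, width, height] as shares, 0 to 1, of the picture: columns of its width, rows of its height, round what is visible of it).
- pinpoint(label, picture): "centre" ([column, row] as shares, 0 to 1, of the picture: columns of its width, rows of its height: a listed point, or the origin of a listed thing).
The state is a dict: "t": time; "q": joint angles; "dq": joint speeds; "joint_torque": joint torques, N m; "ee_pos": TCP position; "orientation": TCP orientation; "ft_force": force on the tool from outside, world axes, zero at the start; "wrist_torque": the same for the moment, N m; "width": opening from 0.0 (shut) to 1.0 (fully open).
Only numpy, scipy, OpenCV 4.12 (cv2) and the standard library are available. Lean on these libraries where they do the work, as an engineer would, in place of code of your own. Each camera call takes 0.05 s, during which the arm holds its last target. There are 200 camera calls.

## Working session

There is one attempt and no reset: what is moved stays moved. The work goes in short steps, Python scripts to look and compute and a tool call to move; the robot and the scene stay as the last step left them, time stands still between calls to the robot, and variables do not carry over. Pictures are saved under pics/ and viewed, about 8 in all and at most 12, crops included, and the job is handed in when it is done.

Besides the shell and the picture viewer there is one more tool, called after ">>>" as name(argument=value, ...), one argument or row to a line, values as JSON. move_arm: Moves the arm, as the interface text tells. Its arguments: {"type":"object","properties":{"motion":{"type":"array"},"newtons":{"type":"number"}},"required":["motion"]}

```bash
mkdir -p pics; cat > h.py <<'E'
from plant import *
import numpy as np, cv2
def save(c,n): cv2.imwrite('pics/'+n,cv2.cvtColor(c['pixels'],cv2.COLOR_RGB2BGR))
def ray(c,u,v):
    f=200/np.tan(np.radians(c['vfov'])/2); P=np.array(c['pose'])
    d=P[:3,:3]@np.array([(u-c['cx'])/f,(v-c['cy'])/f,1]); return P[:3,3],d
def onz(c,u,v,z):
    o,d=ray(c,u,v); return o+d*(z-o[2])/d[2]
def proj(c,p):
    f=200/np.tan(np.radians(c['vfov'])/2); P=np.array(c['pose'])
    q=P[:3,:3].T@(np.array(p)-P[:3,3]); return np.array([q[0]/q[2]*f+c['cx'],q[1]/q[2]*f+c['cy']])
def tri(c1,a,c2,b):
    o1,d1=ray(c1,*a);o2,d2=ray(c2,*b)
    s=np.linalg.lstsq(np.c_[d1,-d2],o2-o1,rcond=None)[0]
    p,q=o1+s[0]*d1,o2+s[1]*d2; return (p+q)/2,np.linalg.norm(p-q)
E
cat > m.py <<'E'
from h import *
import pickle
s=capture('scene');t=capture('top');save(s,'s0.png');save(t,'t0.png');pickle.dump((s,t),open('c0.pkl','wb'))
for n,c in(('s',s),('t',t)):print(n,c['vfov'],c['cx'],c['cy'],np.round(c['pose'],3).tolist())
for l in ['rack','clevis','gate_hinge','gate_handle','jar_in','jar_out','pin','pin_block','bottle','glass','shaker']:
    for n,c in(('s',s),('t',t)):
        print(l,n,[(round(r['conf'],2),np.round([r['centre'][0]*640,r['centre'][1]*400],1).tolist()) for r in pinpoint(l,c)[:3]])
print(observe())
cv2.imwrite('pics/b0.png',np.vstack([cv2.imread('pics/s0.png')[:,:],cv2.imread('pics/t0.png')])[:, :])
E
python3 m.py
```

```text
s 50.82509772374592 317.2777972604002 203.60835954743462 [[-0.661, -0.53, 0.532, -0.093], [-0.75, 0.471, -0.464, 0.403], [-0.005, -0.705, -0.709, 0.888], [0.0, 0.0, 0.0, 1.0]]
t 57.54570957138762 314.33256127237166 202.62977050816323 [[0.02, -0.986, 0.164, 0.36], [-1.0, -0.017, 0.017, -0.114], [-0.014, -0.164, -0.986, 1.047], [0.0, 0.0, 0.0, 1.0]]
rack s [(0.86, [281.6, 239.7])]
rack t [(0.61, [285.4, 204.1])]
clevis s [(0.58, [261.8, 255.6])]
clevis t [(0.85, [250.6, 209.5]), (0.7, [283.5, 242.4])]
gate_hinge s [(0.59, [312.4, 223.1])]
gate_hinge t [(0.62, [311.5, 213.5]), (0.5, [271.4, 202.8])]
gate_handle s [(0.68, [307.3, 253.7])]
gate_handle t [(0.57, [283.2, 242.4]), (0.53, [381.8, 235.5]), (0.42, [284.4, 203.6])]
jar_in s [(0.89, [218.9, 272.1]), (0.72, [237.4, 306.6])]
jar_in t [(0.72, [208.3, 192.6]), (0.65, [215.2, 231.6]), (0.44, [225.5, 192.0])]
jar_out s [(0.77, [281.3, 272.8])]
jar_out t [(0.63, [266.4, 230.8])]
pin s []
pin t [(0.54, [387.5, 236.8])]
pin_block s []
pin_block t [(0.72, [380.2, 236.5])]
bottle s [(0.79, [274.5, 218.1])]
bottle t [(0.63, [301.6, 177.2])]

[... 188 characters left out ...]
4.56896423e-06,
        1.09172656e+00, -1.05598583e-01]), 'dq': array([ 0.00199655, -0.00022293, -0.00078756,  0.0004899 ,  0.00072634,
       -0.00011691]), 'joint_torque': array([ 1.66474125e-03, -6.12470984e+01, -2.58424670e+01,  6.93808682e-02,
        4.46892972e-02,  3.17800152e-05]), 'ee_pos': array([ 0.22357152, -0.58366704,  0.21466862]), 'orientation': array([[-9.33849280e-01,  2.65857682e-05,  3.57666774e-01],
       [-3.57666775e-01, -8.41078020e-05, -9.33849276e-01],
       [ 5.25546587e-06, -9.99999996e-01,  8.80528564e-05]]), 'ft_force': array([ 0.40817217,  0.56368711, -0.12244492]), 'wrist_torque': array([ 0.10949041, -0.02505973, -0.010341  ]), 'width': 0.9983551938274803}
```

View pics/s0.png

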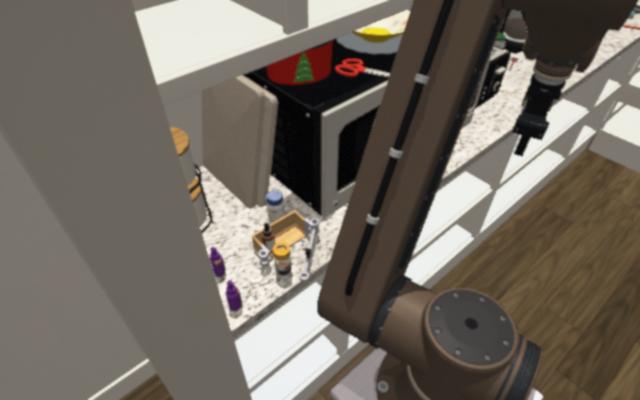

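View pics/t0.png

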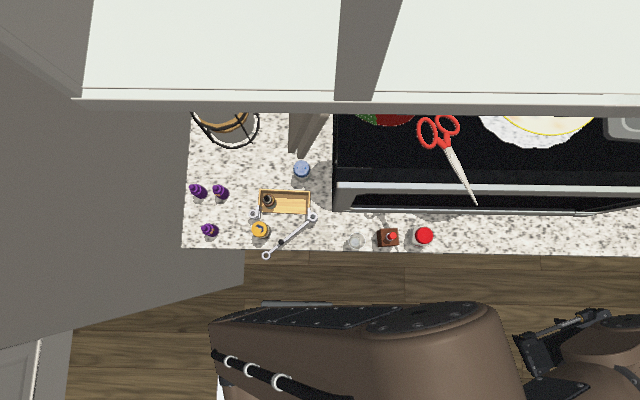

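The top view shows the rack at about (285,202) with the brown dropper at its left end (268,200). The yellow jar is at (260,230), the open gate's eye at (266,255), the pin block at (388,237), the glass at (355,243) and the shaker at (424,236). Purple look-alikes are at (198,190), (220,190) and (209,230). I'll check an enlarged crop and measure colour centroids.

```bash
cat > m2.py <<'E'
from h import *
import pickle
s,t=pickle.load(open('c0.pkl','rb'))
b=cv2.cvtColor(t['pixels'],cv2.COLOR_RGB2BGR)[155:265,240:440]
b2=cv2.cvtColor(s['pixels'],cv2.COLOR_RGB2BGR)[180:290,200:340]
o=np.zeros((600,800,3),np.uint8)
A=cv2.resize(b,None,fx=4,fy=4,interpolation=cv2.INTER_CUBIC)
cv2.imwrite('pics/ct.png',A)
cv2.imwrite('pics/cs.png',cv2.resize(b2,None,fx=5,fy=5,interpolation=cv2.INTER_CUBIC))
T={}
for l in ['rack','jar_in','jar_out','pin','pin_block','bottle','glass','shaker','gate','gate_handle']:
  for n,c in(('s',s),('t',t)):
    try: R=trace(l,c)
    except Exception as e: print(l,e);continue
    for r in R[:2]:
        m=r['region'].astype(np.uint8)
        if m.sum()<3: continue
        v,u=np.nonzero(m); rr=cv2.minAreaRect(np.c_[u,v].astype(np.float32))
        print(l,n,round(r['conf'],2),int(m.sum()),'cen',u.mean().round(1),v.mean().round(1),'bb',u.min(),u.max(),v.min(),v.max(),'rect',np.round(rr[0],1),np.round(rr[1],1),round(rr[2],1))
E
python3 m2.py 2>&1 | tail -40
```

```text
rack s 0.88 1660 cen 288.4 236.9 bb 252 319 211 282 rect [286.1 241.6] [67.6 63.5] 20.9
rack t 0.74 1642 cen 285.2 210.6 bb 248 318 189 260 rect [283.8 217.9] [70.3 66.4] 72.0
jar_in s 0.76 226 cen 268.1 236.8 bb 262 274 224 249 rect [267.8 236.6] [25.5 11.6] 78.7
jar_in s 0.66 550 cen 282.4 259.6 bb 273 291 242 277 rect [282.2 259.5] [35.5 17.1] 84.8
jar_in t 0.72 171 cen 209.7 229.5 bb 201 218 224 236 rect [209.4 229.2] [17.  11.6] 26.6
jar_in t 0.7 126 cen 269.0 201.1 bb 263 275 195 207 rect [269.  201.5] [13.4 10.6] 45.0
jar_out s 0.94 507 cen 282.1 259.8 bb 274 290 243 277 rect [282. 260.] [34. 16.] 90.0
jar_out t 0.69 226 cen 261.5 229.7 bb 253 270 222 238 rect [261.4 229.7] [19.2 13.4] 26.6
pin s 0.68 1700 cen 288.2 237.4 bb 252 318 211 282 rect [283.1 243.5] [64.3 68.6] 10.8
pin t 0.49 51 cen 390.9 235.9 bb 387 395 233 239 rect [391. 236.] [6. 8.] 90.0
pin_block s 0.44 1801 cen 288.9 237.7 bb 252 320 211 283 rect [283.3 243.5] [64.8 68.9] 11.8
pin_block t 0.67 272 cen 386.0 236.8 bb 377 398 228 245 rect [387.5 236.5] [17. 21.] 90.0
bottle s 0.66 468 cen 274.9 204.9 bb 266 284 190 220 rect [275.1 204.9] [30.2 17.1] 84.3
bottle t 0.74 293 cen 301.6 171.2 bb 293 310 161 181 rect [301.5 171. ] [20. 17.] 90.0
glass t 0.66 247 cen 356.5 240.4 bb 348 365 232 249 rect [356.6 240.3] [16.5 17. ] 26.6
shaker t 0.62 449 cen 420.1 235.5 bb 408 433 226 245 rect [420.5 235.5] [19. 25.] 90.0
gate s 0.69 303 cen 307.6 258.3 bb 299 317 227 282 rect [307.6 254.1] [10.5 56.5] 9.3
gate t 0.75 222 cen 281.7 242.1 bb 262 309 220 259 rect [285.  237.9] [ 9.3 59.6] 47.2
gate_handle s 0.66 249 cen 307.5 259.1 bb 300 316 228 281 rect [307.7 254.4] [ 9.5 54.3] 8.3
gate_handle t 0.8 353 cen 285.2 239.1 bb 262 310 219 259 rect [285.3 238.2] [ 8.6 59.8] 48.8
```

View pics/ct.png

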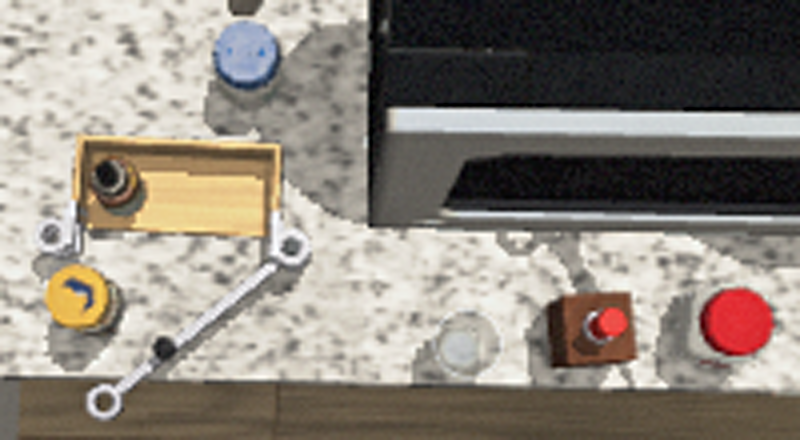

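View pics/cs.png

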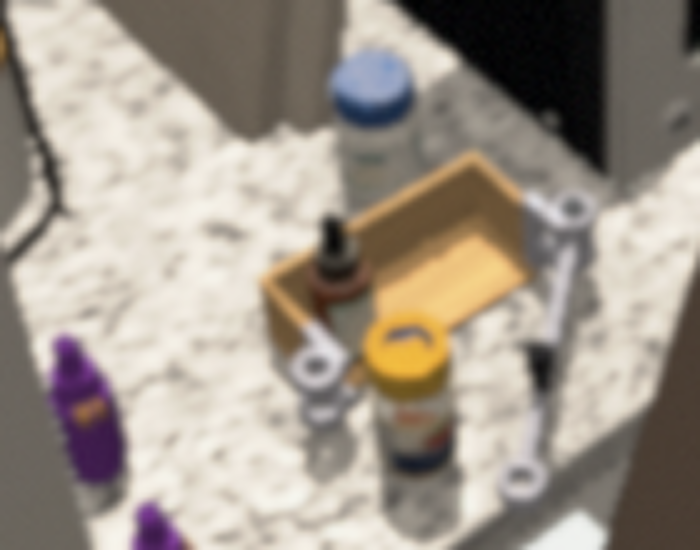

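Enlarged crops: the yellow-capped jar (top view 259.5,229) is the only yellow one, standing before the rack. The brown dropper (267.5,199.5) is in the rack at its left end. The gate is open, with its eye at (266,255), knob at (281,242), clevis at (253,213.5) and hinge at (312.5,216). The purple bottles are look-alikes and stay put.

```bash
cat > m3.py <<'E'
from h import *
import pickle
from scipy.optimize import least_squares
s,t=pickle.load(open('c0.pkl','rb'))
T=lambda U,V:np.array([(U+.5)/4-.5+240,(V+.5)/4-.5+155])
S=lambda U,V:np.array([(U+.5)/5-.5+200,(V+.5)/5-.5+180])
def W(p,q): # rack->world
    c,n=np.cos(p[2]),np.sin(p[2]); return [p[0]+c*q[0]-n*q[1],p[1]+n*q[0]+c*q[1],q[2]]
def pts(p):
    a=p[3]; g=lambda r,z:W(p,[-.04-r*np.sin(a),-.083+r*np.cos(a),z])
    return [(W(p,[-.04,.083,.058]),T(52,235),S(316,366)),(W(p,[-.04,-.083,.058]),T(291,246),S(574,208)),
     (g(.166,.045),T(104,401),S(523,478)),(g(.11,.075),T(165,346),S(541,347)),
     (W(p,[.033,.072,.052]),T(77,138),S(264,280)),(W(p,[.033,-.072,.052]),T(282,146),S(474,153))]
def R(p): return np.concatenate([np.r_[proj(t,w)-a,proj(s,w)-b] for w,a,b in pts(p)])
f=least_squares(R,[.55,.1,0,.8],loss='soft_l1');p=f.x
print('rack',p.round(4));print(R(p).reshape(-1,4).round(1))
for n,q in [('clevis',[-.04,.083,.058]),('hinge',[-.04,-.083,.058])]:print(n,np.round(W(p,q),4))
a=p[3];print('knob',np.round(W(p,[-.04-.11*np.sin(a),-.083+.11*np.cos(a),.065]),4),'eye',np.round(W(p,[-.04-.166*np.sin(a),-.083+.166*np.cos(a),.045]),4))
tri_=lambda a,b:print('tri',tri(t,a,s,b)[0].round(4),round(tri(t,a,s,b)[1],4))
tri_(T(78,295),S(410,342)); print('jar top',onz(t,*T(78,295),.096).round(4),onz(s,*S(410,342),.096).round(4))
print('dropper top',onz(t,*T(107,174),.102).round(4),onz(s,*S(333,228),.102).round(4))
print('bottle',onz(t,*T(246,54),.084).round(4),onz(s,*S(373,72),.084).round(4))
bc=np.mean([T(550,298),T(632,292),T(636,358),T(556,367)],0)
print('block',onz(t,*bc,.075).round(4),'pin head',onz(t,*T(612,320),.118).round(4))
print([onz(t,*T(*x),.075).round(3).tolist() for x in[(550,298),(632,292),(636,358),(556,367)]])
print('glass rim',onz(t,*T(470,338),.062).round(4),'shaker',onz(t,*T(737,321),.088).round(4))
E
python3 m3.py
```

```text
rack [ 0.5272 -0.0105 -0.0238  0.7216]
[[-0.6  0.7  0.9 -0.3]
 [ 0.1  0.5  0.4 -0.5]
 [-0.5  0.3  0.1 -0.8]
 [-0.8  0.5  0.1 -0.3]
 [-0.6 -0.5 -1.  -0.7]
 [-0.4 -0.4  0.5 -0.9]]
clevis [0.4892 0.0734 0.058 ]
hinge [ 0.4853 -0.0925  0.058 ]
knob [ 0.4146 -0.0083  0.065 ] eye [0.3786 0.0347 0.045 ]
tri [0.4474 0.0465 0.0923] 0.0003
jar top [0.4469 0.0458 0.096 ] [0.445  0.0483 0.096 ]
dropper top [0.5267 0.0292 0.102 ] [0.5242 0.0349 0.102 ]
bottle [ 0.6145 -0.0595  0.084 ] [ 0.617  -0.0591  0.084 ]
block [ 0.4327 -0.2948  0.075 ] pin head [ 0.4353 -0.2986  0.118 ]
[[0.453, -0.266, 0.075], [0.458, -0.321, 0.075], [0.414, -0.323, 0.075], [0.407, -0.27, 0.075]]
glass rim [ 0.4259 -0.2142  0.062 ] shaker [ 0.4386 -0.3861  0.088 ]
```

```bash
cat >> h.py <<'E'
def go(*targets):
    "targets (x,y,z,jaw angle deg or None): shift cm along tool axes and ry deg from current pose"
    o=observe(); R=np.array(o['orientation']); p=o['ee_pos']
    for x,y,z,a in targets:
        d=R.T@(np.array([x,y,z])-p)*100
        b=np.degrees(np.arctan2(R[1,2],R[0,2])); ry=0 if a is None else -((a-b+180)%360-180)
        print((x,y,z,a),'->',d.round(2).tolist(),'ry',round(ry,1),'rot',np.round(R,3).tolist() if abs(R[2,1]+1)>1e-3 else 'down')
E
python3 -c "
from h import *
go((.36,-.33,.22,-30),(.42,-.1,.22,0),(.447,.0465,.17,0))"
```

```text
(0.36, -0.33, 0.22, -30) -> [-21.81, -0.54, -18.81] ry -39.0 rot down
(0.42, -0.1, 0.22, 0) -> [-35.64, -0.54, -38.14] ry -69.0 rot down
(0.447, 0.0465, 0.17, 0) -> [-43.4, 4.46, -50.86] ry -69.0 rot down
```

>>> move_arm(
  motion=[
    [6, -4.4, -0.1, -3.8, 0, -8, 0],
    [6, -8.7, -0.2, -7.5, 0, -16, 0],
    [6, -13.1, -0.3, -11.3, 0, -24, 0],
    [6, -17.4, -0.4, -15, 0, -32, 0],
    [6, -21.8, -0.5, -18.8, 0, -39, 0],
  ],
  newtons=20,
)

```text
t: 2.82
ee_pos: [0.3605, -0.3286, 0.2199]
orientation: [[-0.497, 0.0, 0.868], [-0.868, -0.001, -0.497], [0.0, -1.0, 0.001]]
ft_force: [0.8, -0.9, -0.2]
width: 0.636
```

```bash
python3 -c "
from h import *
o=observe();print(o['ee_pos'],o['t'],o['width'])
go((.42,-.1,.22,0),(.447,.0465,.17,0),(.447,.0465,.066,0))"
```

```text
[ 0.36054395 -0.32858734  0.21986561] 2.825 0.6362112612962342
(0.42, -0.1, 0.22, 0) -> [-22.79, -0.02, -6.21] ry -29.8 rot down
(0.447, 0.0465, 0.17, 0) -> [-36.84, 4.97, -11.15] ry -29.8 rot down
(0.447, 0.0465, 0.066, 0) -> [-36.85, 15.37, -11.16] ry -29.8 rot down
```

>>> move_arm(
  motion=[
    [6, -5.7, 0, -1.6, 0, -8, 0],
    [6, -11.4, 0, -3.1, 0, -15, 0],
    [6, -17.1, 0, -4.7, 0, -22, 0],
    [6, -22.8, 0, -6.2, 0, -30, 0],
    [6, -28.5, 1.5, -8.2, 0, -30, 0],
  ],
)

```text
t: 3.45
ee_pos: [0.432, -0.0389, 0.2055]
orientation: [[0.005, 0.003, 1.0], [-1.0, -0.001, 0.005], [0.001, -1.0, 0.003]]
ft_force: [0.1, -0.6, -0.1]
width: 0.63
```

```bash
python3 -c "
from h import *
go((.447,.0465,.12,0),(.447,.0465,.066,0))"
```

```text
(0.447, 0.0465, 0.12, 0) -> [-8.54, 8.54, 1.51] ry 0.3 rot down
(0.447, 0.0465, 0.066, 0) -> [-8.55, 13.94, 1.49] ry 0.3 rot down
```

>>> move_arm(
  motion=[
    [6, -4.3, 3, 0.8, 0, 0, 0],
    [6, -8.5, 6, 1.5, 0, 0, 0],
    [6, -8.5, 9, 1.5, 0, 0, 0],
    [6, -8.5, 12, 1.5, 0, 0, 0],
    [6, -8.5, 13.9, 1.5, 0, 0, 0],
  ],
)

```text
t: 4.08
ee_pos: [0.4469, 0.0462, 0.0653]
orientation: [[0.005, 0.003, 1.0], [-1.0, -0.001, 0.005], [0.001, -1.0, 0.003]]
ft_force: [0.1, -0.2, 0.7]
width: 0.63
```

>>> move_arm(
  motion=[
    [3.5, 0, 0, 0, 0, 0, 0],
    [3.5, 0, 0, 0, 0, 0, 0],
    [3.5, 0, 0, 0, 0, 0, 0],
    [3.5, 0, 0, 0, 0, 0, 0],
    [3.5, 0, 0, 0, 0, 0, 0],
  ],
  newtons=25,
)

```text
t: 4.7
ee_pos: [0.4472, 0.0462, 0.0659]
orientation: [[0.005, 0.004, 1.0], [-1.0, -0.001, 0.005], [0.001, -1.0, 0.004]]
ft_force: [-1.9, -0.9, 8.0]
width: 0.431
```

```bash
python3 -c "
from h import *
print(observe()['ee_pos'],observe()['ft_force'])
c=0.5272-.004,
from math import *
y=-.026;x=-.005;th=-.0238
X=.5272+cos(th)*x-sin(th)*y;Y=-.0105+sin(th)*x+cos(th)*y
print(X,Y)
o=observe()['ee_pos']
go((o[0],o[1],.145,0),(X,Y,.145,0),(X,Y,.075,0))
c=capture('top');save(c,'t1.png')
b=cv2.imread('pics/t1.png')[155:265,240:440];cv2.imwrite('pics/ct1.png',cv2.resize(b,None,fx=4,fy=4,interpolation=cv2.INTER_CUBIC))"
```

```text
[0.44721929 0.04623026 0.06594304] [-1.8585349  -0.86883859  8.02827654]
0.5215826744503474 -0.036373647861660724
(np.float64(0.4472192868477899), np.float64(0.04623025661023063), 0.145, 0) -> [0.01, -7.91, 0.03] ry 0.3 rot down
(0.5215826744503474, -0.036373647861660724, 0.145, 0) -> [8.31, -7.87, 7.42] ry 0.3 rot down
(0.5215826744503474, -0.036373647861660724, 0.075, 0) -> [8.3, -0.87, 7.4] ry 0.3 rot down
```

View pics/ct1.png

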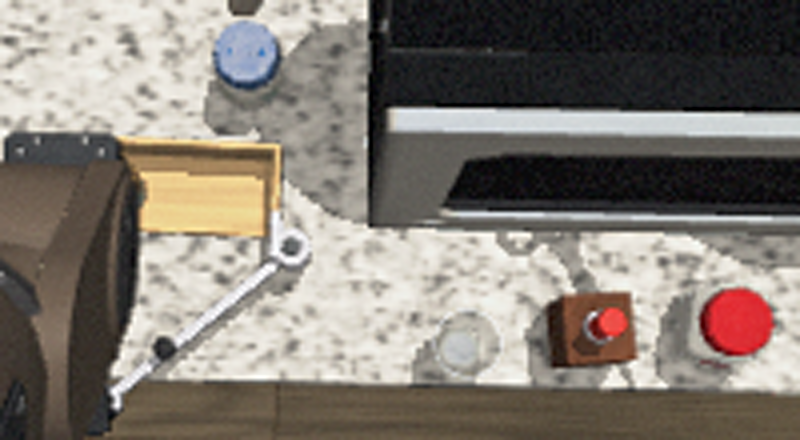

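The picture shows the gripper over the jar, with the rest unchanged. The opening is 4.1 cm, so the jar is held.

>>> move_arm(
  motion=[
    [3.5, 0, -2, 0, 0, 0, 0],
    [3.5, 0, -5, 0, 0, 0, 0],
    [3.5, 0, -8, 0, 0, 0, 0],
    [3.5, 2, -9, 1, 0, 0, 0],
    [3.5, 5, -9, 3, 0, 0, 0],
  ],
)

```text
t: 5.38
ee_pos: [0.4774, -0.0037, 0.1574]
orientation: [[0.007, 0.006, 1.0], [-1.0, -0.001, 0.007], [0.002, -1.0, 0.006]]
ft_force: [0.9, 0.2, -0.9]
width: 0.432
```

```bash
python3 -c "
from h import *
print(observe()['ee_pos'],observe()['ft_force'],observe()['width'])
X,Y=.5216,-.0364
go((X,Y,.155,0),(X,Y,.078,0),(X,Y,.0725,0))"
```

```text
[ 0.47739223 -0.00365997  0.15736763] [ 0.85283578  0.24343247 -0.90932981] 0.4323791600293508
(0.5216, -0.0364, 0.155, 0) -> [3.3, 0.27, 4.4] ry 0.4 rot down
(0.5216, -0.0364, 0.078, 0) -> [3.29, 7.97, 4.35] ry 0.4 rot down
(0.5216, -0.0364, 0.0725, 0) -> [3.29, 8.52, 4.35] ry 0.4 rot down
```

>>> move_arm(
  motion=[
    [3.5, 1.7, 0.3, 2.2, -0.3, 0, 0],
    [3.5, 3.3, 0.3, 4.4, -0.3, 0, 0],
    [3.5, 3.3, 3, 4.4, -0.3, 0, 0],
    [3.5, 3.3, 5.5, 4.4, -0.3, 0, 0],
    [3.5, 3.3, 7.5, 4.4, -0.3, 0, 0],
  ],
)

```text
t: 6.0
ee_pos: [0.5217, -0.0365, 0.0818]
orientation: [[0.007, -0.0, 1.0], [-1.0, -0.001, 0.007], [0.001, -1.0, -0.0]]
ft_force: [-0.6, 0.7, -1.5]
width: 0.432
```

```bash
python3 -c "
from h import *
print(observe()['ee_pos'],observe()['ft_force'],observe()['width'])
X,Y=.5216,-.0364
go((X,Y,.072,0))
c=capture('top');save(c,'t2.png');c=capture('scene');save(c,'s2.png')
b=cv2.imread('pics/s2.png')[180:290,200:340];cv2.imwrite('pics/cs2.png',cv2.resize(b,None,fx=4,fy=4,interpolation=cv2.INTER_CUBIC))"
```

```text
[ 0.52167919 -0.0364971   0.08176546] [-0.6254165   0.68807752 -1.46733565] 0.43184622792381494
(0.5216, -0.0364, 0.072, 0) -> [-0.01, 0.98, -0.01] ry 0.4 rot down
```

View pics/cs2.png

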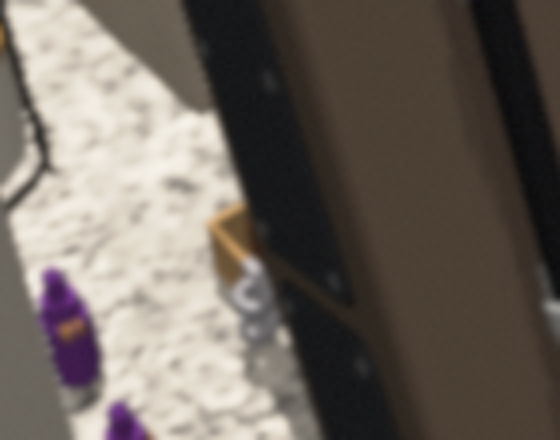

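The arm hides the rack in this view. No contact shows in the force, so I'll lower the jar onto the rack's floor and release it.

>>> move_arm(
  motion=[
    [3.5, 0, 0.4, 0, 0, 0, 0],
    [3.5, 0, 0.7, 0, 0, 0, 0],
    [3.5, 0, 0.9, 0, 0, 0, 0],
    [3.5, 0, 0.95, 0, 0, 0, 0],
    [3.5, 0, 0.95, 0, 0, 0, 0],
  ],
)

```text
t: 6.72
ee_pos: [0.5211, -0.0364, 0.0721]
orientation: [[0.007, -0.002, 1.0], [-1.0, -0.001, 0.007], [0.001, -1.0, -0.002]]
ft_force: [-1.4, 0.2, 5.1]
width: 0.434
```

>>> move_arm(
  motion=[
    [5.5, 0, 0, 0, 0, 0, 0],
    [5.5, 0, 0, 0, 0, 0, 0],
    [5.5, 0, -1, 0, 0, 0, 0],
    [5.5, 0, -3, 0, 0, 0, 0],
    [5.5, 0, -6, 0, 0, 0, 0],
  ],
)

```text
t: 7.35
ee_pos: [0.521, -0.0363, 0.1328]
orientation: [[0.007, -0.003, 1.0], [-1.0, -0.001, 0.007], [0.001, -1.0, -0.003]]
ft_force: [-0.8, -0.1, -0.2]
width: 0.579
```

```bash
python3 -c "
from h import *
print(observe()['ee_pos'],observe()['ft_force'],observe()['width'])
go((.45,-.0364,.15,0),(.36,-.11,.15,0))"
```

```text
[ 0.52100493 -0.03626708  0.13279227] [-0.75527328 -0.14063863 -0.15594982] 0.5787780755245393
(0.45, -0.0364, 0.15, 0) -> [-0.03, -1.7, -7.11] ry 0.4 rot down
(0.36, -0.11, 0.15, 0) -> [7.27, -1.66, -16.15] ry 0.4 rot down
```

>>> move_arm(
  motion=[
    [5.5, 0, -2, -3, 0, 8, 0],
    [5.5, -1, -2, -7, 0, 18, 0],
    [5.5, -2, -2, -10.6, 0, 28, 0],
    [5.5, -2.8, -2, -10.6, 0, 38, 0],
    [5.5, -2.8, -2, -10.6, 0, 48, 0],
  ],
)

```text
t: 7.98
ee_pos: [0.4147, -0.0086, 0.1539]
orientation: [[-0.742, -0.002, 0.67], [-0.67, -0.001, -0.742], [0.002, -1.0, -0.001]]
ft_force: [-0.3, 0.1, -0.4]
width: 0.584
```

```bash
python3 -c "
from h import *
print(observe()['ee_pos'],observe()['ft_force'],observe()['width'])
go((.4146,-.0083,.1,-50),(.4146,-.0083,.054,-50))
c=capture('top');save(c,'t3.png')
b=cv2.imread('pics/t3.png')[155:265,240:440];cv2.imwrite('pics/ct3.png',cv2.resize(b,None,fx=4,fy=4,interpolation=cv2.INTER_CUBIC))"
```

```text
[ 0.41474545 -0.00858615  0.15394037] [-0.31597119  0.05225025 -0.3651692 ] 0.5839018059096057
(0.4146, -0.0083, 0.1, -50) -> [-0.02, 5.39, -0.03] ry 2.1 rot down
(0.4146, -0.0083, 0.054, -50) -> [-0.03, 9.99, -0.02] ry 2.1 rot down
```

View pics/ct3.png

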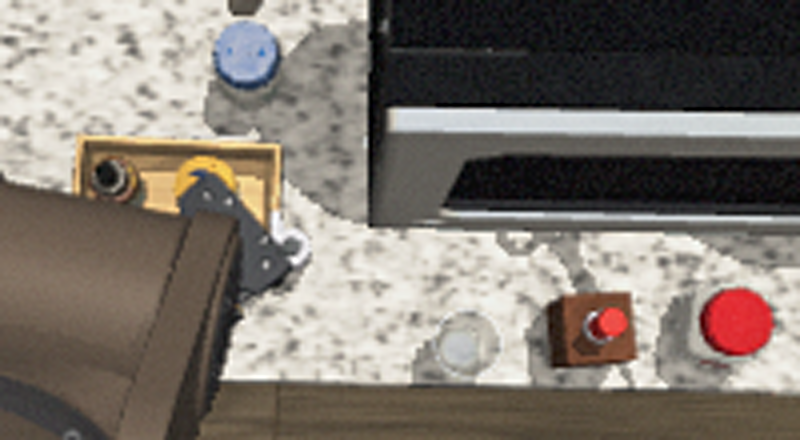

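The yellow cap (crop 206,185) is inside the rack's free half, beside the untouched dropper (112,178). Next I grip the knob.

>>> move_arm(
  motion=[
    [5.5, 0, 3, 0, 0, 2, 0],
    [5.5, 0, 6, 0, 0, 2, 0],
    [5.5, 0, 8.5, 0, 0, 2, 0],
    [5.5, 0, 10, 0, 0, 2, 0],
    [5.5, 0, 10, 0, 0, 2, 0],
  ],
)

```text
t: 8.65
ee_pos: [0.4145, -0.0089, 0.0535]
orientation: [[-0.769, -0.004, 0.639], [-0.639, -0.001, -0.769], [0.003, -1.0, -0.002]]
ft_force: [0.1, -0.1, 0.3]
width: 0.583
```

>>> move_arm(
  motion=[
    [0.8, 0, 0, 0, 0, 0, 0],
    [0.8, 0, 0, 0, 0, 0, 0],
    [0.8, 0, 0, 0, 0, 0, 0],
    [0.8, 0, 0, 0, 0, 0, 0],
    [0.8, 0, 0, 0, 0, 0, 0],
  ],
  newtons=6,
)

```text
t: 9.28
ee_pos: [0.4136, -0.0086, 0.0535]
orientation: [[-0.769, -0.006, 0.639], [-0.639, -0.0, -0.769], [0.004, -1.0, -0.004]]
ft_force: [-2.6, 1.4, 4.1]
width: 0.154
```

```bash
python3 -c "
from h import *
o=observe();p=o['ee_pos'];print(p,o['ft_force'],o['width']*9.51)
h=np.array([.4853,-.0925]);r=p[:2]-h;print(np.linalg.norm(r))
a0=np.arctan2(-r[0],r[1])
L=[]
for f in (.8,.6,.4,.2,0,-.05):
    a=a0*f+(1-f)*.0238*-1
    L.append((h[0]-.11*np.sin(a),h[1]+.11*np.cos(a),.054,-90+np.degrees(a)))
go(*L)"
```

```text
[ 0.41363168 -0.00855112  0.05350334] [-2.56262699  1.35009273  4.09617076] 1.4659029728795727
0.11038008683510586
(np.float64(0.4268176219295049), np.float64(0.0006655057154721367), 0.054, np.float64(-57.882453385604755)) -> [-1.6, -0.06, 0.13] ry 7.6 rot down
(np.float64(0.44100269653651575), np.float64(0.008186388880841222), 0.054, np.float64(-66.25274992730641)) -> [-3.17, -0.07, 0.46] ry 16.0 rot down
(np.float64(0.45613148684623944), np.float64(0.013562235693949501), 0.054, np.float64(-74.62304646900806)) -> [-4.68, -0.07, 1.01] ry 24.3 rot down
(np.float64(0.47188168707791656), np.float64(0.016678518392241645), 0.054, np.float64(-82.99334301070971)) -> [-6.09, -0.08, 1.78] ry 32.7 rot down
(np.float64(0.48791775285034655), np.float64(0.017468847270554325), 0.054, np.float64(-91.36363955241136)) -> [-7.38, -0.09, 2.74] ry 41.1 rot down
(np.float64(0.49193143050715465), np.float64(0.017299927729615458), 0.054, np.float64(-93.45621368783677)) -> [-7.68, -0.09, 3.01] ry 43.2 rot down
```

>>> move_arm(
  motion=[
    [0.8, -1.6, 0, 0.1, 0, 7.6, 0],
    [0.8, -3.2, 0, 0.5, 0, 16, 0],
    [0.8, -4.7, 0, 1, 0, 24, 0],
    [0.8, -6.1, 0, 1.8, 0, 33, 0],
    [0.8, -7.1, 0, 2.5, 0, 39, 0],
  ],
)

```text
t: 9.9
ee_pos: [0.4847, 0.0185, 0.0534]
orientation: [[-1.0, -0.005, 0.008], [-0.008, 0.001, -1.0], [0.005, -1.0, -0.001]]
ft_force: [-0.5, 6.3, 7.1]
width: 0.157
```

```bash
python3 -c "
from h import *
o=observe();p=o['ee_pos'];print(p,o['ft_force'],o['width']*9.51)
go((.4879,.0175,.054,-90),(.492,.0173,.054,-90))"
```

```text
[0.48467787 0.01850459 0.05342437] [-0.4596559   6.2636375   7.07029032] 1.4901069093892383
(0.4879, 0.0175, 0.054, -90) -> [-0.32, -0.06, 0.1] ry 0.5 rot down
(0.492, 0.0173, 0.054, -90) -> [-0.73, -0.06, 0.13] ry 0.5 rot down
```

>>> move_arm(
  motion=[
    [0.8, -0.2, 0, 0.1, 0, 0, 0],
    [0.8, -0.4, 0, 0.1, 0, 0, 0],
    [0.8, -0.55, 0, 0.1, 0, 0, 0],
    [0.8, -0.7, 0, 0.1, 0, 0, 0],
    [0.8, -0.7, 0, 0.1, 0, 0, 0],
  ],
)

```text
t: 10.52
ee_pos: [0.4899, 0.0185, 0.0532]
orientation: [[-1.0, -0.009, 0.008], [-0.008, 0.002, -1.0], [0.009, -1.0, -0.002]]
ft_force: [-5.7, 7.8, 5.4]
width: 0.156
```

>>> move_arm(
  motion=[
    [0.8, -0.2, 0, 0, 0, 0, 0],
    [0.8, -0.4, 0, 0, 0, 0, 0],
    [0.8, -0.4, 0, 0, 0, 0, 0],
    [0.8, -0.4, 0, 0, 0, 0, 0],
    [0.8, -0.4, 0, 0, 0, 0, 0],
  ],
)

```text
t: 11.15
ee_pos: [0.4918, 0.0186, 0.0528]
orientation: [[-1.0, -0.014, 0.008], [-0.008, 0.002, -1.0], [0.014, -1.0, -0.002]]
ft_force: [-8.0, -0.2, 2.9]
width: 0.153
```

>>> move_arm(
  motion=[
    [3, 0, 0, 0, 0, 0, 0],
    [3, 0, 0, 0, 0, 0, 0],
    [3, 0, 0, 0, 0, 0, 0],
    [4, 0, -3, 0, 0, 0, 0],
    [4, 0, -8, 0, 0, 0, 0],
  ],
)

```text
t: 11.78
ee_pos: [0.4924, 0.0185, 0.1327]
orientation: [[-1.0, -0.017, 0.008], [-0.008, 0.002, -1.0], [0.017, -1.0, -0.002]]
ft_force: [0.2, -0.7, 0.0]
width: 0.415
```

```bash
python3 -c "
from h import *
o=observe();p=o['ee_pos'];print(p,o['ft_force'],o['width']*9.51)
go((.43,-.12,.17,-90),(.4353,-.2986,.17,-90),(.4353,-.2986,.087,-90))"
```

```text
[0.49241437 0.01846546 0.13273496] [ 0.19594031 -0.71986352  0.02617978] 3.950299454160602
(0.43, -0.12, 0.17, -90) -> [6.42, -3.65, 13.78] ry 0.5 rot down
(0.4353, -0.2986, 0.17, -90) -> [6.04, -3.7, 31.65] ry 0.5 rot down
(0.4353, -0.2986, 0.087, -90) -> [5.9, 4.6, 31.67] ry 0.5 rot down
```

>>> move_arm(
  motion=[
    [4, 2, -3, 2, 0, 0, 0.5],
    [4, 4, -3.7, 5, 0, 0, 1],
    [4, 6, -3.7, 9, 0, 0, 1],
    [4, 6.4, -3.7, 13.8, 0, 0.5, 1],
    [4, 6.4, -3.7, 17, 0, 0.5, 1],
  ],
)

```text
t: 12.4
ee_pos: [0.4302, -0.1539, 0.1707]
orientation: [[-1.0, 0.001, -0.001], [0.001, 0.002, -1.0], [-0.001, -1.0, -0.002]]
ft_force: [0.2, 0.4, -0.3]
width: 0.422
```

```bash
python3 -c "
from h import *
import pickle
t=capture('top');s=capture('scene');save(t,'t4.png');save(s,'s4.png');pickle.dump((s,t),open('c4.pkl','wb'))
T=cv2.imread('pics/t4.png')[180:235,240:330];S=cv2.imread('pics/s4.png')[180:290,200:340]
S=cv2.resize(S[20:85,40:125],None,fx=6,fy=6,interpolation=cv2.INTER_CUBIC)
T=cv2.resize(T,None,fx=8,fy=8,interpolation=cv2.INTER_CUBIC)
P=cv2.resize(cv2.imread('pics/t4.png')[222:252,372:402],None,fx=5,fy=5,interpolation=cv2.INTER_CUBIC)
cv2.imwrite('pics/v4t.png',T); cv2.imwrite('pics/v4s.png',S)
go((.43,-.12,.17,-90),(.4353,-.2986,.17,-90),(.4353,-.2986,.087,-90))"
```

```text
(0.43, -0.12, 0.17, -90) -> [0.08, 0.05, -3.46] ry -0.2 rot down
(0.4353, -0.2986, 0.17, -90) -> [-0.51, 0.02, 14.4] ry -0.2 rot down
(0.4353, -0.2986, 0.087, -90) -> [-0.5, 8.32, 14.42] ry -0.2 rot down
```

View pics/v4t.png

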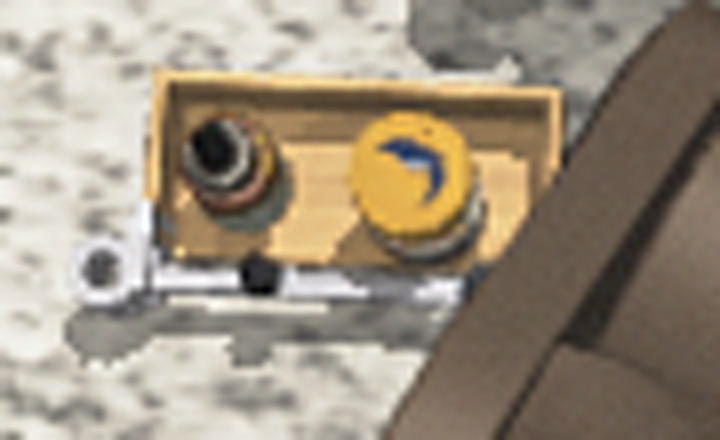

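The gate is shut: the knob (crop 259,272) lies along the rack's front and the eye is under the clevis (100,268). Jar and dropper stand upright. I'll check the camera bias against the known jar release point, then refine the pin and clevis positions.

```bash
python3 -c "
from h import *
import pickle
s,t=pickle.load(open('c4.pkl','rb'))
T=lambda U,V:((U+.5)/8-.5+240,(V+.5)/8-.5+180)
print('jar cap',onz(t,*T(411,174),.102),'released at .521,-.0363')
print('knob',onz(t,*T(259,272),.075),'clevis',onz(t,*T(100,268),.058))
im=t['pixels'].astype(int);red=(im[...,0]>150)&(im[...,1]<80)&(im[...,2]<80)
yel=(im[...,0]>180)&(im[...,1]>120)&(im[...,2]<90)
for n,m,b,z in(('pin',red,(372,402,222,252),.112),('shaker',red,(405,440,220,255),.08),('cap',yel,(284,300,192,212),.09)):
    q=np.zeros_like(m);q[b[2]:b[3],b[0]:b[1]]=m[b[2]:b[3],b[0]:b[1]]
    v,u=np.nonzero(q);print(n,len(u),u.mean(),v.mean(),u.min(),u.max(),v.min(),v.max(),onz(t,u.mean(),v.mean(),z))
sil=(im.min(-1)>150)
print('pin hd top pred',proj(t,(.4335,-.297,.12)),proj(t,(.4335,-.297,.08)))
cv2.imwrite('pics/v4p.png',cv2.resize(cv2.imread('pics/t4.png')[222:252,370:405],None,fx=16,fy=16,interpolation=cv2.INTER_CUBIC))"
```

```text
jar cap [ 0.519295   -0.03602507  0.102     ] released at .521,-.0363
knob [0.489453   0.01648272 0.075     ] clevis [0.49212022 0.07350853 0.058     ]
pin 32 393.09375 235.09375 390 396 232 238 [ 0.43458692 -0.30094214  0.112     ]
shaker 207 424.5072463768116 234.8599033816425 417 432 227 243 [ 0.43930368 -0.39004444  0.08      ]
cap 146 290.5 201.2945205479452 284 298 194 208 [ 0.52134428 -0.03385957  0.09      ]
pin hd top pred [392.16763202 235.25403886] [389.19517934 236.39682238]
```

View pics/v4p.png

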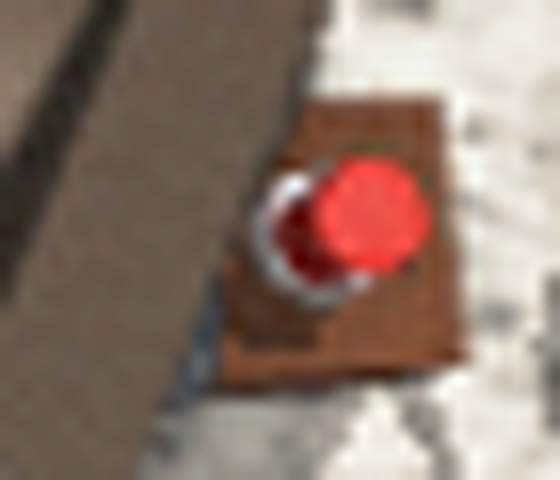

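Collar centre is at about (389.3,236.4) px and the head top at about (392.8,234.9), which puts the pin at about (0.434, -0.298).

>>> move_arm(
  motion=[
    [4, -0.1, 0, 4.8, 0, 0, 0],
    [4, -0.3, 0, 9.6, 0, 0, 0],
    [4, -0.4, 0, 14.3, 0, 0, 0],
    [4, -0.4, 3, 14.3, 0, 0, 0],
    [4, -0.4, 6, 14.3, 0, 0, 0],
  ],
)

```text
t: 13.12
ee_pos: [0.4345, -0.2973, 0.1095]
orientation: [[-1.0, 0.002, -0.004], [0.004, 0.001, -1.0], [-0.002, -1.0, -0.001]]
ft_force: [0.0, 0.3, -0.6]
width: 0.424
```

```bash
python3 -c "
from h import *
print(observe()['ee_pos'],observe()['ft_force'])
go((.434,-.298,.087,-90))"
```

```text
[ 0.43447905 -0.29730538  0.10953027] [ 0.0039893   0.28365977 -0.62652536]
(0.434, -0.298, 0.087, -90) -> [0.05, 2.25, 0.07] ry -0.2 rot down
```

>>> move_arm(
  motion=[
    [4, 0, 1.2, 0.1, 0, 0, 0],
    [4, 0, 2.2, 0.1, 0, 0, 0],
    [4, 0, 2.2, 0.1, 0, 0, 0],
    [2.5, 0, 2.2, 0.1, 0, 0, 0],
    [1.2, 0, 2.2, 0.1, 0, 0, 0],
  ],
  newtons=15,
)

```text
t: 13.75
ee_pos: [0.4347, -0.2984, 0.0882]
orientation: [[-1.0, 0.003, -0.004], [0.004, 0.001, -1.0], [-0.003, -1.0, -0.001]]
ft_force: [0.8, 0.1, 0.1]
width: 0.266
```

>>> move_arm(
  motion=[
    [1.2, 0, 0, 0, 0, 0, 0],
    [1.2, 0, 0, 0, 0, 0, 0],
    [1.2, 0, 0, 0, 0, 0, 0],
    [1.2, 0, 0, 0, 0, 0, 0],
    [1.2, 0, 0, 0, 0, 0, 0],
  ],
)

```text
t: 14.38
ee_pos: [0.4348, -0.2984, 0.0883]
orientation: [[-1.0, 0.003, -0.004], [0.004, 0.001, -1.0], [-0.003, -1.0, -0.001]]
ft_force: [0.5, 0.0, 4.4]
width: 0.186
```

```bash
python3 -c "
from h import *
o=observe();print(o['ee_pos'],o['ft_force'],o['width']*9.51,o['wrist_torque'])
go((.434,-.298,.18,-90),(.4912,.0735,.18,-90))"
```

```text
[ 0.43480592 -0.29844213  0.08831475] [0.5422493  0.04872763 4.41757767] 1.773494296528629 [0.10948816 0.08577603 0.01114779]
(0.434, -0.298, 0.18, -90) -> [0.05, -9.17, -0.05] ry -0.2 rot down
(0.4912, 0.0735, 0.18, -90) -> [-5.52, -9.13, -37.22] ry -0.2 rot down
```

>>> move_arm(
  motion=[
    [1.2, 0, -3, 0, 0, 0, 0],
    [1.2, 0, -6, 0, 0, 0, 0],
    [1.2, 0, -9, 0, 0, 0, 0],
    [1.2, 0, -9.2, -5, 0, 0, 0],
    [1.2, -0.5, -9.2, -10, 0, 0, 0],
  ],
)

```text
t: 15.0
ee_pos: [0.4396, -0.1976, 0.1805]
orientation: [[-1.0, 0.003, -0.005], [0.005, 0.0, -1.0], [-0.003, -1.0, -0.0]]
ft_force: [0.3, 0.2, -0.5]
width: 0.184
```

```bash
python3 -c "
from h import *
o=observe();print(o['ee_pos'],o['ft_force'],o['width']*9.51)
go((.46,-.1,.18,-90),(.4912,.0735,.18,-90))"
```

```text
[ 0.43958262 -0.19764342  0.18052966] [ 0.32408179  0.18158625 -0.52018487] 1.7478546754089241
(0.46, -0.1, 0.18, -90) -> [-1.99, 0.06, -9.78] ry -0.3 rot down
(0.4912, 0.0735, 0.18, -90) -> [-5.01, 0.08, -27.14] ry -0.3 rot down
```

>>> move_arm(
  motion=[
    [1.2, -1, 0, -5, 0, 0, 0.1],
    [1.2, -2, 0, -10, 0, 0, 0.1],
    [1.2, -3, 0, -16, 0, 0, 0.1],
    [1.2, -4.2, 0, -22, 0, 0, 0.1],
    [1.2, -5, 0, -27.1, 0, 0, 0.1],
  ],
)

```text
t: 15.62
ee_pos: [0.4911, 0.0753, 0.1807]
orientation: [[-1.0, 0.005, -0.005], [0.005, 0.0, -1.0], [-0.005, -1.0, -0.0]]
ft_force: [1.1, -0.7, -1.2]
width: 0.187
```

```bash
python3 -c "
from h import *
o=observe();print(o['ee_pos'],o['orientation'].round(3).tolist(),o['ft_force'],o['width']*9.51)
go((.4912,.0735,.125,-90))"
```

```text
[0.49111894 0.07525314 0.18068881] [[-1.0, 0.005, -0.005], [0.005, 0.0, -1.0], [-0.005, -1.0, -0.0]] [ 1.14746161 -0.73818657 -1.16249426] 1.7824662581567385
(0.4912, 0.0735, 0.125, -90) -> [0.02, 5.57, 0.18] ry -0.3 rot down
```

>>> move_arm(
  motion=[
    [1.2, 0, 2, 0.2, 0, 0, -0.3],
    [1.2, 0, 4, 0.2, 0, 0, -0.3],
    [1.2, 0, 5.4, 0.2, 0, 0, -0.3],
    [1.2, 0, 5.7, 0.2, 0, 0, -0.3],
    [1.2, 0, 5.7, 0.2, 0, 0, -0.3],
  ],
)

```text
t: 16.25
ee_pos: [0.4916, 0.0731, 0.1239]
orientation: [[-1.0, -0.0, -0.005], [0.005, 0.0, -1.0], [0.0, -1.0, -0.0]]
ft_force: [0.2, 0.6, 0.3]
width: 0.184
```

```bash
python3 -c "
from h import *
o=observe();p=o['ee_pos'];print(p,o['orientation'].round(3).tolist(),o['ft_force'])
s=capture('scene');save(s,'s5.png')
u,v=proj(s,(.491,.0735,.06));print(u,v,'pin axis',proj(s,(p[0],p[1],.064)),proj(s,(p[0],p[1],.1)))
a,b=int(u)-30,int(v)-30
cv2.imwrite('pics/v5.png',cv2.resize(cv2.imread('pics/s5.png')[b:b+50,a:a+60],None,fx=10,fy=10,interpolation=cv2.INTER_CUBIC));print(a,b)"
```

```text
[0.49156069 0.07310334 0.12386219] [[-1.0, -0.0, -0.005], [0.005, 0.0, -1.0], [0.0, -1.0, -0.0]] [0.21351509 0.58641003 0.32707867]
263.1818728167717 251.5556503706204 pin axis [263.02315813 250.33525794] [261.59608072 241.04406892]
233 221
```

View pics/v5.png

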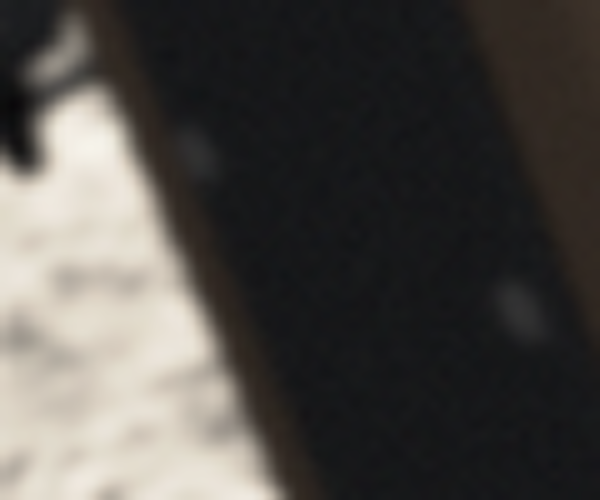

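The arm hides the clevis, so I go by force feel. If the pin misses the bore, contact would come at TCP z of about 0.116.

>>> move_arm(
  motion=[
    [1.2, 0, 0.4, 0, 0, 0, 0],
    [1.2, 0, 0.8, 0, 0, 0, 0],
    [1.2, 0, 1.2, 0, 0, 0, 0],
    [1.2, 0, 1.4, 0, 0, 0, 0],
    [1.2, 0, 1.4, 0, 0, 0, 0],
  ],
)

```text
t: 16.92
ee_pos: [0.4916, 0.0731, 0.1099]
orientation: [[-1.0, -0.0, -0.005], [0.005, 0.0, -1.0], [0.0, -1.0, -0.0]]
ft_force: [0.2, -0.5, -0.9]
width: 0.188
```

>>> move_arm(
  motion=[
    [1.2, 0, 0.4, 0, 0, 0, 0],
    [1.2, 0, 0.8, 0, 0, 0, 0],
    [1.2, 0, 1.2, 0, 0, 0, 0],
    [1.2, 0, 1.5, 0, 0, 0, 0],
    [1.2, 0, 1.5, 0, 0, 0, 0],
  ],
)

```text
t: 17.55
ee_pos: [0.4915, 0.0731, 0.0947]
orientation: [[-1.0, -0.0, -0.005], [0.005, 0.0, -1.0], [0.0, -1.0, -0.0]]
ft_force: [0.4, 0.1, -1.9]
width: 0.186
```

>>> move_arm(
  motion=[
    [1.2, 0, 0.5, 0, 0, 0, 0],
    [1.2, 0, 1, 0, 0, 0, 0],
    [1.2, 0, 1.5, 0, 0, 0, 0],
    [1.2, 0, 2, 0, 0, 0, 0],
    [1.2, 0, 2.2, 0, 0, 0, 0],
  ],
)

```text
t: 18.18
ee_pos: [0.4915, 0.0731, 0.0723]
orientation: [[-1.0, -0.001, -0.005], [0.005, 0.0, -1.0], [0.001, -1.0, -0.0]]
ft_force: [1.4, 0.7, 0.1]
width: 0.184
```

Now within 1 mm of home. Next I release and withdraw straight up.

>>> move_arm(
  motion=[
    [1.2, 0, 0.1, 0, 0, 0, 0],
    [2.6, 0, 0.1, 0, 0, 0, 0],
    [2.8, 0, 0.1, 0, 0, 0, 0],
    [2.8, 0, 0.1, 0, 0, 0, 0],
    [2.8, 0, 0.1, 0, 0, 0, 0],
  ],
)

```text
t: 18.8
ee_pos: [0.4914, 0.0731, 0.0713]
orientation: [[-1.0, -0.001, -0.005], [0.005, 0.0, -1.0], [0.001, -1.0, -0.0]]
ft_force: [-0.4, -0.4, 1.3]
width: 0.299
```

>>> move_arm(
  motion=[
    [2.8, 0, -2, 0, 0, 0, 0],
    [2.8, 0, -5, 0, 0, 0, 0],
    [2.8, 0, -9, 0, 0, 0, 0],
    [2.8, 3, -10, 3, 0, 0, 0],
    [2.8, 6, -10, 8, 0, 0, 0],
  ],
)

```text
t: 19.42
ee_pos: [0.4308, -0.0068, 0.1722]
orientation: [[-1.0, 0.001, -0.003], [0.003, 0.0, -1.0], [-0.001, -1.0, -0.0]]
ft_force: [0.3, -0.9, 0.6]
width: 0.295
```

>>> move_arm(
  motion=[
    [2.8, 0, 0, 5, 0, 0, 0],
    [2.8, 0, 0, 10, 0, 0, 0],
    [2.8, 0, 0, 15, 0, 0, 0],
    [2.8, 0, 0, 20, 0, 0, 0],
    [2.8, 0, 0, 20, 0, 0, 0],
  ],
)

```text
t: 20.05
ee_pos: [0.4301, -0.2094, 0.172]
orientation: [[-1.0, 0.002, -0.006], [0.006, -0.0, -1.0], [-0.002, -1.0, 0.0]]
ft_force: [0.2, 1.6, 0.1]
width: 0.293
```

```bash
python3 -c "
from h import *
t=capture('top');s=capture('scene');save(t,'t6.png');save(s,'s6.png')
A=cv2.resize(cv2.imread('pics/t6.png')[155:230,240:330],None,fx=6,fy=6,interpolation=cv2.INTER_CUBIC)
cv2.imwrite('pics/v6.png',np.hstack([cv2.resize(A,(400,333)),cv2.resize(cv2.imread('pics/s6.png')[200:283,225:325],(400,333),interpolation=cv2.INTER_CUBIC)]))
p=(.4915,.0733)
print('home head top px',proj(t,(*p,.103)),proj(s,(*p,.103)))
im=t['pixels'].astype(int);m=(im[...,0]>150)&(im[...,1]<80)&(im[...,2]<80);m[:,300:]=0;m[:190]=0
v,u=np.nonzero(m);print(len(u),u.mean(),v.mean()) if len(u) else print('none')"
```

```text
home head top px [248.99234237 210.9729497 ] [261.42282844 240.3047689 ]
29 249.72413793103448 211.58620689655172
```

View pics/v6.png

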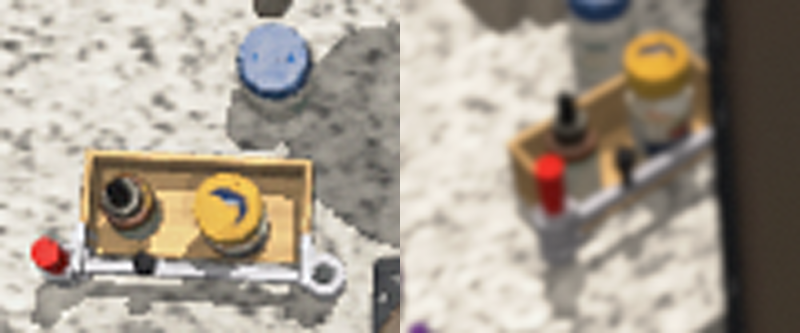

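The pin stands upright in the clevis. Its head is at (249.7,211.6) px, against (249.0,211.0) predicted for home. The gate lies shut, jar and dropper stand upright, and the arm is clear of everything. I'm handing in.

```bash
python3 -c "
from plant import *
print(sign_off())"
```

```text
the job is handed in; nothing more can be done
None
```

The yellow-capped jar is back in the rack beside the dropper bottle, the gate is shut, and the red-headed pin is down through the knuckles. I handed the job in at about 20 s of the 70 s allowed, and the hand-in gave no verdict.

**Last checks:**
- **Upright:** in the final pictures, jar, dropper bottle and pin all stand upright, and the gate lies along the rack's front.
- **Pin depth:** the fingers let go about where the pin sits fully home. Its head was seen within about 1 px (2–3 mm) of the home position I predicted. I judged the depth only from that and from the fingers' height, not by a separate measurement.
- **Bystanders:** the bottle still stands beside the rack in the final crop. I did not re-measure it, and the glass and shaker were not in that crop. No contact with any of the three showed during the run.

**What disagreed or failed:**
- The first fit put the clevis at x = 0.489 m, and the later top view gave 0.492 m. I used 0.491 m, and the pin went in with less than 2 N.
- Two scene-camera views, taken while placing the jar and just before inserting the pin, were blocked by the arm. Those steps relied on measured positions and force instead.

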